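Set the tailstock centre of a wood lathe

ROBOT

A 6-joint arm with a two-finger parallel gripper is mounted at the origin on the work surface. World frame = base frame: x ahead of the robot, y to its left, z up, the work surface at z = 0. Lengths are in m, angles in rad, forces in N, time in s.
With the tool pointing down it reaches from about 0.225 to 0.725 m from the base axis. Payload 3.1 kg.
Tool frame: the origin (TCP) lies at the very end of the fingers, on their centre line; the grasp point (between the pads) lies 19 mm behind it (r.grip_depth is the distance from the TCP to the grasp point, in m); z points along the fingers, y is the direction in which the jaws open and shut (so a half turn about z gives the same grasp; the last joint's range is limited). The gripper opens to 85 mm and grips with 20 to 120 N. Pads are 22 mm wide; open, the fingers measure 114 mm over their backs; the gripper's body (76 mm by 85 mm) begins 54 mm behind the grasp point. The pads swing forward as they close: fully open they stand 13 mm farther back than shut.
Start: joints at [1.213, 0.048, 0.099, 1.622, 0, 1.443], TCP at [0.12, 0.511, 0.231] pointing down, gripper open.
Joint ranges: [-2.91, 2.91], [-0.99, 1.94], [-1.21, 1.42], [-2.12, 2.29], [-1.49, 1.47], [-3.14, 3.14]. Speed limits (rad/s): [2.79, 2.79, 3.14, 3.14, 3.14, 3.14].

INTERFACE

Orientations are given as a unit quaternion [x, y, z, w].
In Python, from workcell import r gives the robot as it stands.
- The arm moves only by the tool send_rows, never from a script. Its argument "increments" is one flat list of numbers, 6 for each row, row after row: the shift along the tool's x, y, z in mm, then the turn, a rotation vector about the tool's x, y, z in degrees. A call has 1 to 20 rows; each row is the pose to reach, as a shift and turn from the pose commanded when the call began, along the tool's axes at that moment; what a row does not reach only later rows make up. A row lasts 1/12 s, in which the tool goes at most 41.7 mm and 7.16 degrees, less where a joint would pass 70% of its speed; a pose out of reach is approached as far as the arm can. A call with a gripper value outside its range is refused whole. "jaw" is the finger opening in mm, from 0 to 85.4, set as the call begins (left out, the last holds). The fingers move at their own pace and stop on an object; "newtons" is the grip in N (left out, the last holds). Time passes only in rows, so rows that repeat a pose let the fingers close. It gives the time, the measured TCP pose, the force and the opening at its end, in the units of the state.
- r.observe(): the state, without advancing time (a new reading comes with each control period).
- r.read_camera(name): name is "side" or "top"; returns the picture (420x560x3 uint8, red, green, blue); there is no depth.
- r.calibration(name): a dict with "K" (3x3 intrinsics, pixels), "cam_to_world" (4x4, takes a point from camera to world coordinates). Camera axes: x right, y up, looking along -z (the intrinsics and any distortion apply to the point x, -y, -z); pixel columns grow to the right and rows downward; lengths in m; the calibration is good to about 2 mm. A picture is of the moment at which its call begins. calibration takes no time and is no camera call.
- r.job_done(): hands the job in, once; it reports no verdict.
Trained networks look in the newest picture that a camera, given by its name, has taken for a name from the list of things; names that differ only in an ending like _2 or _b are one class to them, and where a whole thing is asked for, a point or a joint stands for the part that bears it (a point fixed in the world has none). Each returns a list of dicts, best first, with "p" (0 to 1); they miss things now and then, are a little off and sometimes report something else, mostly with a low value. They report only what shows in the picture. A call takes as long as a camera call.
- r.boxes_of(target, camera): "location" ([x, y, z] in m, in world coordinates, good to about 4 mm: the middle of the surface that is visible of it).
The state is a dict: "t": time; "joints": joint angles; "qd": joint speeds; "tau": joint torques, N m; "tcp_pos": TCP position; "eef_rot": TCP orientation; "force": force on the tool from outside, world axes, zero at the start; "torque": the same for the moment, N m; "finger_gap": finger opening in m.
Only numpy, scipy, OpenCV 4.12 (cv2) and the standard library are available. Lean on these libraries where they do the work, as an engineer would, in place of code of your own. Each camera call takes 0.05 s, during which the arm holds its last target.

TASK

A handle blank is held in the chuck of the small wood lathe: bring up the tailstock to support it. Wind the tailstock handwheel clockwise (seen from the tail end) by its crank handle until the centre is hard home against the blank and the wheel will not turn further, then back the wheel off a quarter of a turn, and after that swing the quill lock lever on top of the tailstock clockwise (seen from above) round to its stop. Leave everything else on the bench and the lathe where it lies, and let go at the end.

Things in the scene. Friction and masses are not known exactly. Their poses are not given: they have to be found in the camera images.
- lathe: Grey bench-top wood lathe, fixed: 720 mm long, 150 wide, headstock 280 high. Origin on the bench under mid-bed; bed along its y axis, headstock and chuck at +y, tailstock at -y, turner's side -x. Spindle, blank, quill and handwheel share the line x = 0, 195 mm up, parallel to y. Tailstock barrel 54 mm thick (y -165 to -280), top 222 mm up; tool rest at x -70 to -90, y -95 to 55, top 196.
- wheel_hub (a point): Centre of the steel tailstock handwheel (lathe frame 0, -302, 195 mm): 127 mm across, rim 15 thick, facing the tail end (-y). Turning clockwise seen from there is right-handed about the lathe's +y axis (the top goes towards +x). It takes about 4 N at the crank; it stays where left. Starts 0.5 to 1 turn short of solid; where on the circle it comes solid differs each time and is only felt.
- crank_grip (a point): Where to pinch the black crank handle: 21 mm thick, 64 long, parallel to the wheel axis and 42 mm off it, sticking out towards the lathe's -y from 10 to 74 mm beyond the wheel's middle plane. This point is on the handle's axis, 52 mm beyond that plane. The handle spins freely on its pin, so it can be held from above and led round the circle without turning the hand. Starts anywhere on the circle.
- centre_tip (a point): Tip of the pointed revolving centre in the tailstock quill; it moves along the lathe's y axis as the handwheel is turned, 4 mm a turn, towards the blank (+y) when clockwise. Its frame is the lathe's.
- blank_end (a point): Middle of the tail end of the wooden blank (39 mm thick), where the centre seats (lathe frame 0, -105, 195 mm). Its frame is the lathe's. The gap from centre_tip is 0 when solid and 1 mm after a quarter turn back: less than a pose reading can tell.
- lock (a joint): Quill lock lever on top of the tailstock, turning about a vertical pivot: 0 when it points at -x of the lathe (to the turner), grows as it swings clockwise seen from above, towards the headstock, and meets its stop at 1.15 rad, where it is locked. Starts between 0 and 0.2. About 2 N at its ball moves it and it stays where left.
- lock_pivot (a point): Point on the lock lever's pivot axis at the height of its ball (lathe frame 0, -205, 250 mm).
- lock_ball (a point): Centre of the black 21 mm ball at the end of the lock lever, 58 mm from the pivot axis, 250 mm above the bench; the 11 mm thick steel arm falls by 7 mm from the ball to the pivot.
- sand_block: Cork sanding block 70 x 110 x 28 mm lying on the bench under the crank handle. Origin: centre of underside. Leave alone.
- gouge: Gouge with a light turned handle, 250 mm long, 29 mm thick, lying on the bench in front of the lathe. Origin at the ferrule. Leave alone.
- skew: Skew chisel with a darker handle, 250 mm long, lying on the bench. Origin at the ferrule. Leave alone.
- mallet: Dark round carver's mallet, 240 mm high, 84 mm across the head, standing head down. Origin: centre of underside. Leave alone.
- chuck_key: Steel T-shaped chuck key, 99 mm across and 97 mm long, lying on top of the headstock. Origin at the middle of the cross bar. Leave alone.
- callipers: Steel outside callipers, 150 mm long, lying on the bench. Origin at the hinge. Leave alone.
- turned_handle: Finished pale wooden tool handle, 140 mm long, 31 mm thick, lying behind the lathe. Origin under its middle. Leave alone.
- wax_jar: Amber glass wax jar with steel lid, 76 mm wide, 70 mm high, behind the lathe. Origin: centre of underside. Leave alone.

How it is judged:
On the way, in this order (a step that is already met when the one before it is completed fails the run):
1. the centre is wound hard home against the blank (y of centre_tip in the frame of blank_end above -0.00012 m), for 0.1 s.
2. the wheel is backed off a quarter of a turn, before the quill is locked (y of centre_tip in the frame of blank_end between -0.00132 and -0.00068 m and value of joint lock below 0.6 rad), for 0.3 s.
3. the quill lock is swung round to its stop (value of joint lock above 1 rad), for 0.2 s.
At the end, for the whole second after the job is handed in: The handwheel stands a quarter of a turn (0.17 to 0.33 turn, that is the centre 0.68 to 1.32 mm) back from solid, and the quill lock is within 0.15 rad of its stop (y of centre_tip in the frame of blank_end between -0.00132 and -0.00068 m and value of joint lock above 1 rad); the robot touches nothing.
It fails at once if a loose thing on the bench or the lathe is pushed more than 30 mm (distance of any of sand_block, gouge, skew, mallet, chuck_key, callipers, turned_handle, wax_jar from where it was at the start of the episode above 0.03 m).
It also fails if it takes over 72 s, if anything falls off the work surface, if the arm or the gripper's body presses on something with over 40 N, if the wrist force passes 120 N, or if a joint passes its speed limit or range.

## Working session

There is one attempt and no reset: what is moved stays moved. The work goes in short steps, Python scripts to look and compute and a tool call to move; the robot and the scene stay as the last step left them, time stands still between calls to the robot, and variables do not carry over. Pictures are saved under pics/ and viewed, and the job is handed in when it is done.

Besides the shell and the picture viewer there is one more tool, called after "Request:" as name(argument=value, ...) on one line, values as JSON. send_rows: Moves the arm, as the interface text tells. Its arguments: {"type":"object","properties":{"increments":{"type":"array"},"jaw":{"type":"number"},"newtons":{"type":"number"}},"required":["increments"]}

```bash
ls; mkdir -p pics; python3 - <<'E'
from workcell import r
import cv2
for c in ("side","top"):
    im=r.read_camera(c); cv2.imwrite(f"pics/{c}0.png",im[:,:,::-1])
    k=r.calibration(c); print(c,k["K"].tolist(),k["cam_to_world"].round(4).tolist())
for n in ["wheel_hub","crank_grip","lock_ball","lathe","sand_block","lock_pivot","centre_tip","mallet","chuck_key"]:
    for c in ("side","top"):
        print(n,c,[(round(d["p"],2),[round(float(v),4) for v in d["location"]]) for d in r.boxes_of(n,c)[:3]])
o=r.observe(); print({k:(v if isinstance(v,float) else [round(float(x),4) for x in v]) for k,v in o.items()})
E
```

```text
pics
side [[396.8547415950556, 0.0, 282.4636088820683], [0.0, 396.8547415950556, 211.80704565145544], [0.0, 0.0, 1.0]] [[0.9945, 0.0534, -0.0901, 0.4279], [-0.1041, 0.5951, -0.7969, -0.9442], [0.0111, 0.8019, 0.5973, 0.8415], [0.0, 0.0, 0.0, 1.0]]
top [[495.41154568608823, 0.0, 283.05691278096975], [0.0, 495.41154568608823, 213.04533664231167], [0.0, 0.0, 1.0]] [[0.0171, 0.998, -0.061, 0.4711], [-0.9998, 0.0167, -0.0074, -0.0432], [-0.0064, 0.0611, 0.9981, 1.464], [0.0, 0.0, 0.0, 1.0]]
wheel_hub side [(0.73, [0.5522, 0.0569, 0.1707])]
wheel_hub top [(0.93, [0.5498, 0.1817, 0.2078])]
crank_grip side [(0.62, [0.5334, -0.2437, 0.2416])]
crank_grip top [(0.47, [0.5372, -0.227, 0.2388])]
lock_ball side [(0.66, [0.5465, -0.099, 0.2463])]
lock_ball top [(0.51, [0.5319, -0.0952, 0.2538])]
lathe side [(0.62, [0.5501, 0.0516, 0.1765])]
lathe top [(0.97, [0.5519, 0.1795, 0.209])]
sand_block side [(0.96, [0.5954, -0.2887, 0.0302])]
sand_block top [(0.94, [0.6049, -0.2789, 0.0309])]
lock_pivot side [(0.66, [0.5509, 0.0534, 0.1706])]
lock_pivot top [(0.74, [0.4077, -0.0804, 0.0076]), (0.73, [0.6034, -0.2813, 0.0306]), (0.62, [0.5505, 0.1801, 0.2028])]
centre_tip side [(0.43, [0.5933, -0.2902, 0.0309])]
centre_tip top [(0.62, [0.5622, -0.0279, 0.2052]), (0.49, [0.5517, 0.1788, 0.2052]), (0.28, [0.4186, 0.2149, 0.0222])]
mallet side [(0.78, [0.6348, -0.4595, 0.1078])]
mallet top [(0.69, [0.629, -0.4304, 0.1143])]
chuck_key side [(0.6, [0.578, 0.3199, 0.2884])]
chuck_key top [(0.62, [0.5721, 0.3326, 0.2886])]
{'t': 1.0, 'joints': [1.2132, 0.048, 0.0992, 1.622, 0.0, 1.443], 'qd': [0.0014, 0.0011, 0.0002, -0.0003, -0.0002, 0.0002], 'tau': [0.0003, -33.8654, 32.0167, 0.0011, -0.0001, -0.0], 'tcp_pos': [0.1196, 0.5112, 0.2313], 'eef_rot': [0.1147, 0.9934, -0.0, -0.0], 'force': [0.6957, -0.1231, 0.3785], 'torque': [-0.0147, 0.0275, -0.0135], 'finger_gap': 0.08581975535725148}
```

View pics/side0.png

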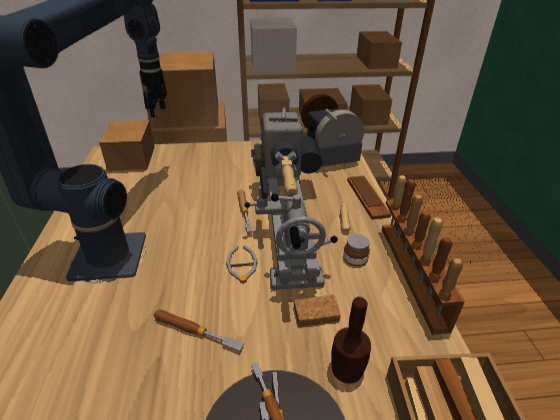

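View pics/top0.png

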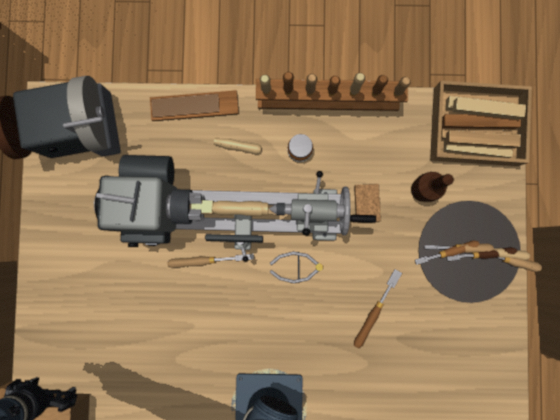

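```bash
python3 - <<'E'
import cv2
a=cv2.imread("pics/top0.png")[140:280,80:400]; cv2.imwrite("pics/t0c.png",cv2.resize(a,None,fx=2.5,fy=2.5,interpolation=cv2.INTER_CUBIC))
a=cv2.imread("pics/side0.png")[130:310,220:380]; cv2.imwrite("pics/s0c.png",cv2.resize(a,None,fx=3.3,fy=3.3,interpolation=cv2.INTER_CUBIC))
E
```

```text
(no output)
```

View pics/t0c.png

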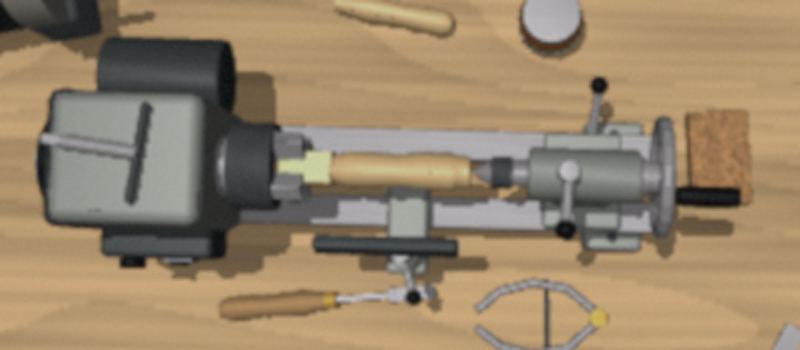

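View pics/s0c.png

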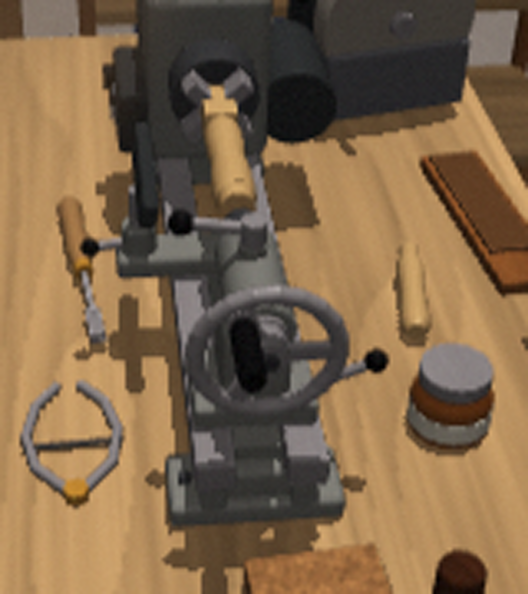

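```bash
cat > h.py <<'E'
from workcell import r
import numpy as np, cv2
from scipy.optimize import least_squares
from scipy.spatial.transform import Rotation as R
def proj(c,P):
    k=r.calibration(c); T=np.linalg.inv(k["cam_to_world"]); p=T[:3,:3]@np.asarray(P)+T[:3,3]
    p=k["K"]@np.array([p[0],-p[1],-p[2]]); return p[:2]/p[2]
def L2W(L,q):
    x,y,a=q[:3]; c,s=np.cos(a),np.sin(a)
    return np.array([x+c*L[0]-s*L[1], y+s*L[0]+c*L[1], L[2]])
def crank(th,d): # th from up, clockwise from tail: top goes +x
    return [0.042*np.sin(th),-0.302-d,0.195+0.042*np.cos(th)]
def ball(l): return [-0.058*np.cos(l),-0.205+0.058*np.sin(l),0.25]
E
python3 - <<'E'
from h import *
obs=lambda q:[("top",[0,-.205,.25],(307.2,208),1),("top",ball(q[4]),(306.4,231.6),1),("top",[0,-.302,.195],(345.2,210.8),1),
("top",[0,-.105,.195],(268.8,208),.6),("top",crank(q[3],.042),(363.2,218.8),1),
("side",[0,-.302,.195],(301.2,236.1),1),("side",ball(q[4]),(274.5,197.3),1),("side",crank(q[3],.042),(294.5,237.6),1),("side",[0,-.105,.195],(291.2,190.6),.4)]
f=lambda q:np.concatenate([w*(proj(c,L2W(P,q))-p) for c,P,p,w in obs(q)])
s=least_squares(f,[.55,.1,0,-.5,.1],loss='soft_l1')
q=s.x;print(q.round(4)); print(f(q).reshape(-1,2).round(1))
for P in (crank(q[3],.052),ball(q[4]),[0,-.302,.195],[0,-.205,.25]): print(L2W(P,q).round(4))
E
```

```text
[ 0.5604  0.1105 -0.0046 -0.5573  0.0453]
[[ 0.6 -0.3]
 [-0.2 -0.4]
 [-0.6 -0.8]
 [-0.6  0.2]
 [-0.1 -0.5]
 [-0.9  1. ]
 [-0.4  0.4]
 [-0.5 -0. ]
 [-0.   1.1]]
[ 0.5366 -0.2434  0.2306]
[ 0.5016 -0.0916  0.25  ]
[ 0.5591 -0.1915  0.195 ]
[ 0.5595 -0.0945  0.25  ]
```

Request:
send_rows(increments=[0,0,-40,0,0,7,0,0,-80,0,0,14,0,0,-120,0,0,21,0,0,-150,0,0,28,-20,-22,-150,0,0,35,-45,-50,-150,0,0,42,-70,-78,-150,0,0,49,-95,-106,-150,0,0,56,-120,-134,-150,0,0,63,-145,-162,-150,0,0,70,-170,-189,-150,0,0,76.8,-195,-217,-150,0,0,76.8,-220,-245,-150,0,0,76.8,-245,-273,-150,0,0,76.8,-270,-301,-150,0,0,76.8,-295,-329,-150,0,0,76.8,-320,-356,-150,0,0,76.8,-345,-384,-150,0,0,76.8,-365,-407,-150,0,0,76.8,-380,-423,-150,0,0,76.8], jaw=60, newtons=50)

```text
t: 2.67
tcp_pos: [0.3941, 0.0101, 0.3811]
eef_rot: [0.708, 0.706, -0.0, 0.0]
force: [0.0, 0.4, -0.2]
finger_gap: 0.0599
```

Request:
send_rows(increments=[-25,14,0,0,0,0,-55,30,0,0,0,0,-85,47,0,0,0,0,-115,63,0,0,0,0,-145,80,0,0,0,0,-175,96,0,0,0,0,-205,113,0,0,0,0,-235,130,0,0,0,0,-258,142,0,0,0,0,-258,142,0,0,0,0,-258,142,0,0,0,0])

```text
t: 3.58
tcp_pos: [0.5358, -0.2465, 0.3791]
eef_rot: [0.708, 0.707, -0.0, -0.002]
force: [-0.8, 1.1, 1.0]
finger_gap: 0.0603
```

```bash
python3 - <<'E'
from h import *
for c in ("side","top"):
    im=r.read_camera(c); cv2.imwrite(f"pics/{c}1.png",im[:,:,::-1])
s=cv2.imread("pics/side1.png")[80:310,200:400]; t=cv2.imread("pics/top1.png")[130:310,230:430]
s=cv2.resize(s,(400,460));t=cv2.resize(t,(400,360))
o=np.zeros((460,800,3),np.uint8);o[:,:400]=s;o[:360,400:]=t;cv2.imwrite("pics/b1.png",o)
print([(d["p"],d["location"]) for c in("side","top") for d in r.boxes_of("crank_grip",c)], r.observe()["tcp_pos"],r.observe()["joints"])
E
```

```text
[(0.63, [0.5342, -0.243, 0.2386]), (0.7, [0.5352, -0.225, 0.2381])] [ 0.53504522 -0.24400675  0.38269967] [-5.42006260e-01  3.42855076e-01  7.53544756e-01  1.97981224e+00
  2.26930984e-04  1.02711183e+00]
```

View pics/b1.png

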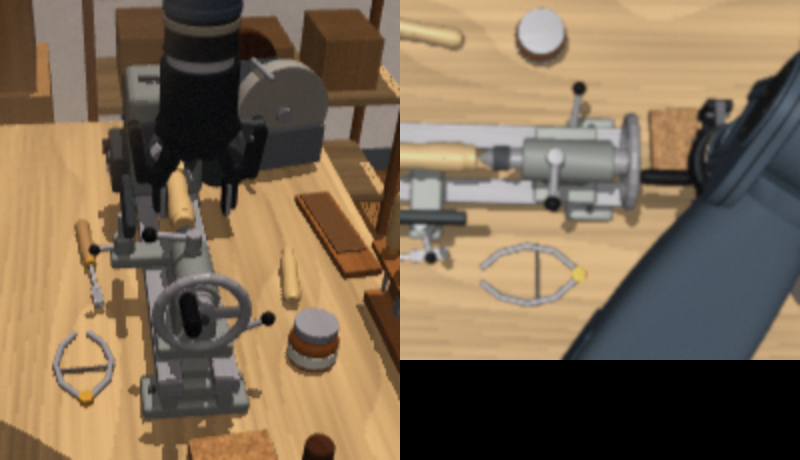

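Request:
send_rows(increments=[-4,1,30,0,0,0,-4,1,60,0,0,0,-4,1,90,0,0,0,-4,1,115,0,0,0,-4,1,135,0,0,0,-4,1,152,0,0,0,-4,1,162,0,0,0,-4,1,169,0,0,0,-4,1,169,0,0,0])

```text
t: 4.53
tcp_pos: [0.5358, -0.2482, 0.2116]
eef_rot: [0.707, 0.708, -0.0, -0.001]
force: [-0.4, 0.4, -0.5]
finger_gap: 0.06
```

```bash
python3 - <<'E'
from h import *
for c in ("side","top"):
    im=r.read_camera(c); cv2.imwrite(f"pics/{c}2.png",im[:,:,::-1])
s=cv2.imread("pics/side2.png")[150:300,220:370]; 
cv2.imwrite("pics/b2.png",cv2.resize(s,(600,600),interpolation=cv2.INTER_CUBIC))
E
```

```text
(no output)
```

View pics/b2.png

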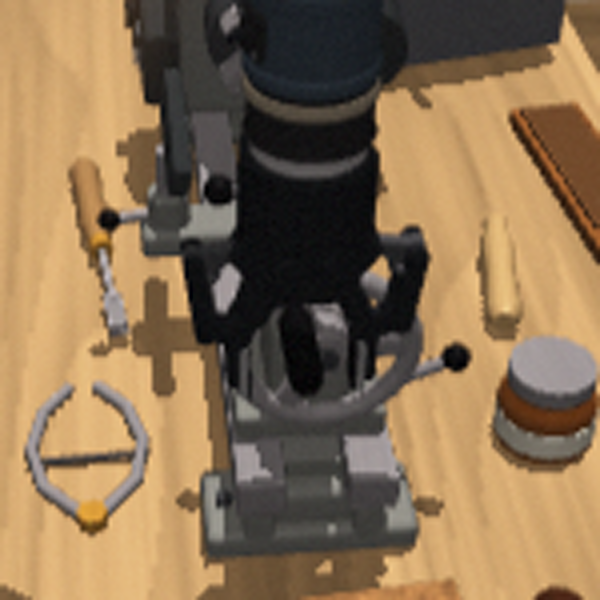

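The handle (around pixel 300,350 in the crop) sits between the two fingers (215 and 370), roughly centred, with the body clear of the rim. Closing.

Request:
send_rows(increments=[0,0,0,0,0,0,0,0,0,0,0,0,0,0,0,0,0,0,0,0,0,0,0,0,0,0,0,0,0,0,0,0,0,0,0,0,0,0,0,0,0,0], jaw=10, newtons=40)

```text
t: 5.22
tcp_pos: [0.5373, -0.2496, 0.2132]
eef_rot: [0.707, 0.707, 0.0, 0.001]
force: [2.9, -1.3, 2.0]
finger_gap: 0.0196
```

```bash
cat >> h.py <<'E'
def arc(a,b,n,R0=42):
    out=[]
    for t in np.radians(np.linspace(a,b,n+1)[1:]):
        out.append(f"{0}, {R0*(np.sin(t)-np.sin(np.radians(a))):.1f}, {-R0*(np.cos(t)-np.cos(np.radians(a))):.1f}, 0, 0, 0")
    print(", ".join(out))
E
python3 -c "
from h import *
arc(-32,28,8)"
```

```text
0, 4.8, -2.6, 0, 0, 0, 0, 10.0, -4.5, 0, 0, 0, 0, 15.3, -5.8, 0, 0, 0, 0, 20.8, -6.4, 0, 0, 0, 0, 26.3, -6.2, 0, 0, 0, 0, 31.7, -5.3, 0, 0, 0, 0, 37.0, -3.7, 0, 0, 0, 0, 42.0, -1.5, 0, 0, 0
```

Request:
send_rows(increments=[0,4.8,-2.6,0,0,0,0,10.0,-4.5,0,0,0,0,15.3,-5.8,0,0,0,0,20.8,-6.4,0,0,0,0,26.3,-6.2,0,0,0,0,31.7,-5.3,0,0,0,0,37,-3.7,0,0,0,0,42,-1.5,0,0,0,0,42,-1.5,0,0,0])

```text
t: 5.97
tcp_pos: [0.5801, -0.2499, 0.2135]
eef_rot: [0.707, 0.707, 0.0, 0.001]
force: [0.8, -3.5, 3.6]
finger_gap: 0.0198
```

```bash
python3 - <<'E'
from h import *
for i in range(2):
  r.read_camera("side"); o=r.observe(); print(o["tcp_pos"].round(4) if hasattr(o["tcp_pos"],'round') else o["tcp_pos"],np.round(o["force"],1),o["finger_gap"])
im=r.read_camera("side"); cv2.imwrite("pics/side3.png",im[:,:,::-1])
s=cv2.imread("pics/side3.png")[170:290,240:360]; 
cv2.imwrite("pics/b3.png",cv2.resize(s,(600,600),interpolation=cv2.INTER_CUBIC))
arc(28,88,8)
E
```

```text
[ 0.5801 -0.2499  0.2137] [ 3.2 -4.4  0.3] 0.0196973317291742
[ 0.58   -0.2499  0.2137] [ 2.5 -4.5  1. ] 0.01960523375235675
0, 4.7, 2.9, 0, 0, 0, 0, 8.9, 6.4, 0, 0, 0, 0, 12.7, 10.4, 0, 0, 0, 0, 15.9, 14.8, 0, 0, 0, 0, 18.5, 19.7, 0, 0, 0, 0, 20.4, 24.8, 0, 0, 0, 0, 21.7, 30.2, 0, 0, 0, 0, 22.3, 35.6, 0, 0, 0
```

View pics/b3.png

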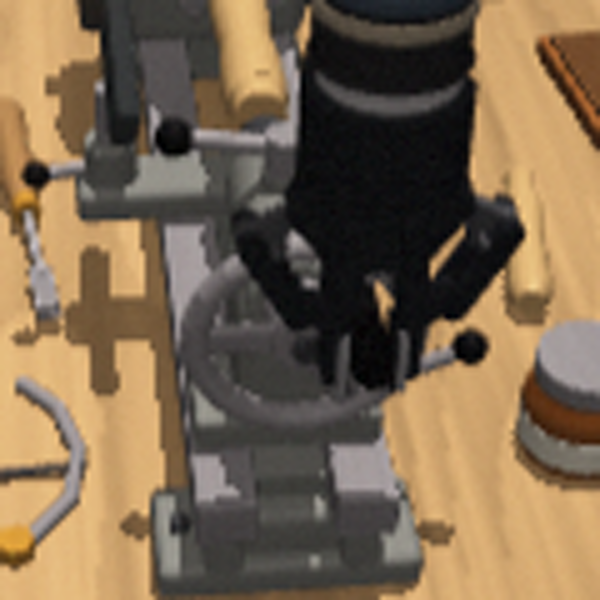

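The crank handle has come along with the fingers (at about 375,350 in the crop), and forces are only a few N. Continuing.

Request:
send_rows(increments=[0,4.7,2.9,0,0,0,0,8.9,6.4,0,0,0,0,12.7,10.4,0,0,0,0,15.9,14.8,0,0,0,0,18.5,19.7,0,0,0,0,20.4,24.8,0,0,0,0,21.7,30.2,0,0,0,0,22.3,35.6,0,0,0,0,22.3,35.6,0,0,0])

```text
t: 6.87
tcp_pos: [0.6011, -0.25, 0.1766]
eef_rot: [0.707, 0.707, -0.001, 0.0]
force: [0.5, -6.1, -0.3]
finger_gap: 0.0195
```

```bash
python3 - <<'E'
from h import *
arc(88,118,5)
o=r.observe();print(np.round(o["force"],1),o["torque"],o["tcp_pos"])
im=r.read_camera("side"); cv2.imwrite("pics/side4.png",im[:,:,::-1])
s=cv2.imread("pics/side4.png")[170:290,240:360]; 
cv2.imwrite("pics/b4.png",cv2.resize(s,(600,600),interpolation=cv2.INTER_CUBIC))
E
```

```text
0, -0.1, 4.4, 0, 0, 0, 0, -0.6, 8.8, 0, 0, 0, 0, -1.6, 13.0, 0, 0, 0, 0, -3.0, 17.2, 0, 0, 0, 0, -4.9, 21.2, 0, 0, 0
[ 0.5 -6.1 -0.3] [-1.20154363 -0.18060494  0.0660781 ] [ 0.6010699  -0.24997294  0.17659357]
```

View pics/b4.png

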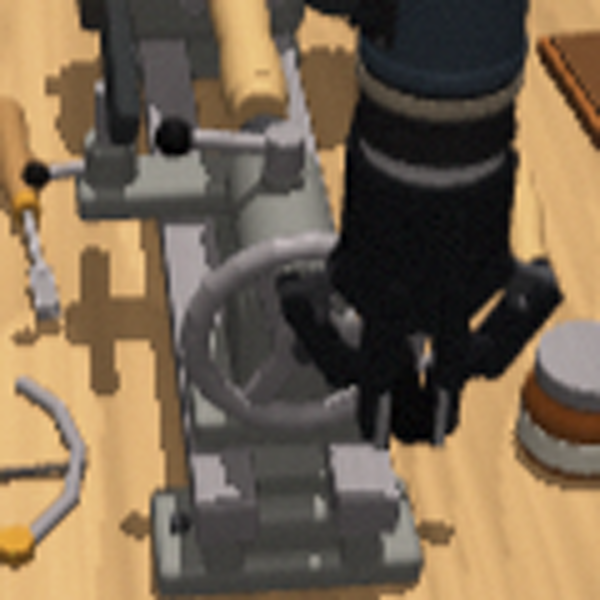

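```bash
python3 -c "
from h import *
arc(88,138,7);arc(138,168,5)"
```

```text
0, -0.1, 5.2, 0, 0, 0, 0, -0.9, 10.4, 0, 0, 0, 0, -2.4, 15.4, 0, 0, 0, 0, -4.4, 20.3, 0, 0, 0, 0, -7.0, 24.8, 0, 0, 0, 0, -10.2, 28.9, 0, 0, 0, 0, -13.9, 32.7, 0, 0, 0
0, -3.4, 2.8, 0, 0, 0, 0, -7.1, 5.2, 0, 0, 0, 0, -11.0, 7.2, 0, 0, 0, 0, -15.1, 8.7, 0, 0, 0, 0, -19.4, 9.9, 0, 0, 0
```

Request:
send_rows(increments=[0,-0.1,5.2,0,0,0,0,-0.9,10.4,0,0,0,0,-2.4,15.4,0,0,0,0,-4.4,20.3,0,0,0,0,-7,24.8,0,0,0,0,-10.2,28.9,0,0,0,0,-13.9,32.7,0,0,0,0,-13.9,32.7,0,0,0])

```text
t: 7.58
tcp_pos: [0.5863, -0.2497, 0.1449]
eef_rot: [0.707, 0.707, -0.001, 0.0]
force: [-0.4, -5.6, 4.0]
finger_gap: 0.02
```

Request:
send_rows(increments=[0,-3.4,2.8,0,0,0,0,-7.1,5.2,0,0,0,0,-11,7.2,0,0,0,0,-11,7.2,0,0,0])

```text
t: 7.92
tcp_pos: [0.5761, -0.2496, 0.1386]
eef_rot: [0.707, 0.707, 0.0, 0.001]
force: [-0.7, -5.3, 3.9]
finger_gap: 0.0195
```

```bash
python3 -c "
from h import *
for a in range(156,336,18): print(a);arc(a,a+18,3)"
```

```text
156
0, -4.1, 1.6, 0, 0, 0, 0, -8.4, 2.7, 0, 0, 0, 0, -12.7, 3.4, 0, 0, 0
174
0, -4.4, 0.2, 0, 0, 0, 0, -8.8, -0.0, 0, 0, 0, 0, -13.1, -0.7, 0, 0, 0
192
0, -4.2, -1.1, 0, 0, 0, 0, -8.4, -2.7, 0, 0, 0, 0, -12.3, -4.7, 0, 0, 0
210
0, -3.7, -2.4, 0, 0, 0, 0, -7.1, -5.2, 0, 0, 0, 0, -10.2, -8.3, 0, 0, 0
228
0, -2.8, -3.4, 0, 0, 0, 0, -5.2, -7.1, 0, 0, 0, 0, -7.2, -11.0, 0, 0, 0
246
0, -1.6, -4.1, 0, 0, 0, 0, -2.7, -8.4, 0, 0, 0, 0, -3.4, -12.7, 0, 0, 0
264
0, -0.2, -4.4, 0, 0, 0, 0, 0.0, -8.8, 0, 0, 0, 0, 0.7, -13.1, 0, 0, 0
282
0, 1.1, -4.2, 0, 0, 0, 0, 2.7, -8.4, 0, 0, 0, 0, 4.7, -12.3, 0, 0, 0
300
0, 2.4, -3.7, 0, 0, 0, 0, 5.2, -7.1, 0, 0, 0, 0, 8.3, -10.2, 0, 0, 0
318
0, 3.4, -2.8, 0, 0, 0, 0, 7.1, -5.2, 0, 0, 0, 0, 11.0, -7.2, 0, 0, 0
```

Request:
send_rows(increments=[0,-4.1,1.6,0,0,0,0,-8.3,2.7,0,0,0,0,-12.7,3.4,0,0,0,0,-12.7,3.4,0,0,0])

```text
t: 8.25
tcp_pos: [0.5639, -0.2495, 0.1353]
eef_rot: [0.707, 0.707, 0.001, 0.001]
force: [2.5, -4.9, 3.7]
finger_gap: 0.0196
```

Request:
send_rows(increments=[0,-4.4,0.2,0,0,0,0,-8.8,0,0,0,0,0,-13.1,-0.7,0,0,0,0,-13.1,-0.7,0,0,0])

```text
t: 8.58
tcp_pos: [0.5511, -0.2494, 0.1358]
eef_rot: [0.707, 0.707, 0.001, 0.001]
force: [3.0, -4.3, 2.5]
finger_gap: 0.0197
```

Request:
send_rows(increments=[0,-4.2,-1.1,0,0,0,0,-8.4,-2.7,0,0,0,0,-12.3,-4.7,0,0,0,0,-12.3,-4.7,0,0,0])

```text
t: 8.92
tcp_pos: [0.5388, -0.2493, 0.1402]
eef_rot: [0.707, 0.707, 0.001, 0.001]
force: [3.4, -4.5, 1.5]
finger_gap: 0.0195
```

Request:
send_rows(increments=[0,-3.7,-2.4,0,0,0,0,-7.1,-5.2,0,0,0,0,-10.2,-8.3,0,0,0,0,-10.2,-8.3,0,0,0])

```text
t: 9.25
tcp_pos: [0.5285, -0.2492, 0.1482]
eef_rot: [0.707, 0.707, 0.001, 0.001]
force: [2.6, -4.8, 0.3]
finger_gap: 0.0199
```

Request:
send_rows(increments=[0,-2.8,-3.4,0,0,0,0,-5.2,-7.1,0,0,0,0,-7.2,-11,0,0,0,0,-7.2,-11,0,0,0])

```text
t: 9.58
tcp_pos: [0.5211, -0.2492, 0.1588]
eef_rot: [0.707, 0.707, 0.001, 0.0]
force: [2.9, -4.4, -1.2]
finger_gap: 0.0197
```

Request:
send_rows(increments=[0,-1.6,-4.1,0,0,0,0,-2.7,-8.4,0,0,0,0,-3.4,-12.7,0,0,0,0,-3.4,-12.7,0,0,0])

```text
t: 9.92
tcp_pos: [0.5173, -0.2491, 0.171]
eef_rot: [0.707, 0.707, 0.0, -0.0]
force: [2.1, -5.1, -2.4]
finger_gap: 0.0201
```

Request:
send_rows(increments=[0,-0.2,-4.4,0,0,0,0,0,-8.8,0,0,0,0,0.7,-13.1,0,0,0,0,0.7,-13.1,0,0,0])

```text
t: 10.25
tcp_pos: [0.5173, -0.2491, 0.1834]
eef_rot: [0.707, 0.707, -0.0, -0.001]
force: [0.4, -5.4, -2.9]
finger_gap: 0.0196
```

Request:
send_rows(increments=[0,1.1,-4.2,0,0,0,0,2.7,-8.4,0,0,0,0,4.7,-12.3,0,0,0,0,4.7,-12.3,0,0,0])

```text
t: 10.58
tcp_pos: [0.5209, -0.2492, 0.1953]
eef_rot: [0.707, 0.707, -0.002, -0.002]
force: [-1.9, -5.5, -2.3]
finger_gap: 0.0198
```

```bash
python3 - <<'E'
from h import *
o=r.observe();print(np.round(o["force"],1),o["torque"],o["tcp_pos"])
im=r.read_camera("side"); cv2.imwrite("pics/side5.png",im[:,:,::-1])
s=cv2.imread("pics/side5.png")[170:290,240:360]; 
cv2.imwrite("pics/b5.png",cv2.resize(s,(600,600),interpolation=cv2.INTER_CUBIC))
E
```

```text
[-1.9 -5.5 -2.3] [-1.23533046  0.34954233 -0.09409694] [ 0.52089686 -0.24919528  0.19526159]
```

View pics/b5.png

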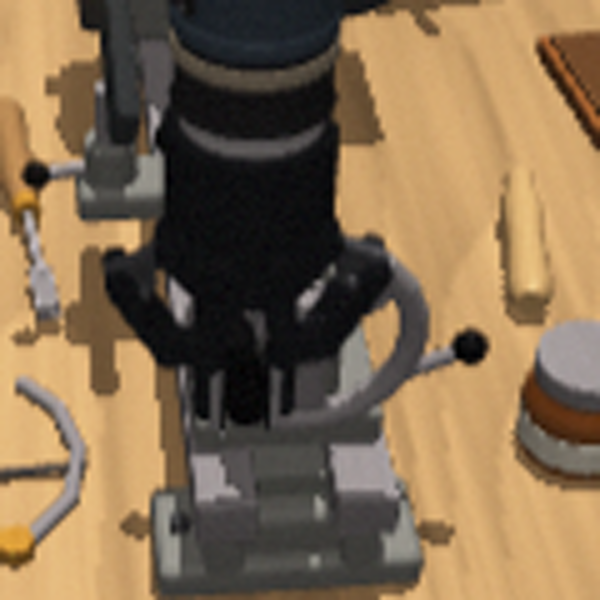

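Handle still pinched (245,375). 332° turned; the stop should be near, so smaller steps.

Request:
send_rows(increments=[0,2.4,-3.7,0,0,0,0,5.2,-7.1,0,0,0,0,5.2,-7.1,0,0,0])

```text
t: 10.88
tcp_pos: [0.5252, -0.2493, 0.2023]
eef_rot: [0.707, 0.707, -0.002, -0.003]
force: [-4.0, -5.9, -1.1]
finger_gap: 0.0195
```

Request:
send_rows(increments=[0,3.1,-3.1,0,0,0,0,3.1,-3.1,0,0,0,0,3.1,-3.1,0,0,0])

```text
t: 11.13
tcp_pos: [0.5254, -0.2492, 0.2027]
eef_rot: [0.707, 0.707, -0.005, -0.006]
force: [-8.0, -6.9, -6.3]
finger_gap: 0.0197
```

Request:
send_rows(increments=[0,3.2,-2.9,0,0,0,0,3.2,-2.9,0,0,0,0,3.2,-2.9,0,0,0,0,3.2,-2.9,0,0,0])

```text
t: 11.47
tcp_pos: [0.5256, -0.2492, 0.203]
eef_rot: [0.707, 0.707, -0.007, -0.009]
force: [-12.8, -9.1, -10.1]
finger_gap: 0.0196
```

```bash
python3 - <<'E'
from h import *
P=np.array([[.5373,.2132],[.5801,.2137],[.6011,.1766],[.5863,.1449],[.5761,.1386],[.5639,.1353],[.5511,.1358],[.5388,.1402],[.5285,.1482],[.5211,.1588],[.5173,.171],[.5173,.1834],[.5209,.1953]])
s=least_squares(lambda q:np.hypot(*(P-q[:2]).T)-q[2],[.559,.176,.042]);cx,cz,R0=s.x;print(s.x,(s.fun*1e3).round(1))
a=np.degrees(np.arctan2(.5256-cx,.203-cz));print("solid angle",a)
# commanded pose estimate: sum; 
cmd=np.array([.559+.042*np.sin(np.radians(312))+.0063,.195+.042*np.cos(np.radians(312))-.019+.006]);print(cmd)
for n,d in((6,-45),(12,-90),(13,-92)):
  for t in np.radians(np.linspace(a,a+d,n+1)[1:]): 
    x=cx+R0*np.sin(t);z=cz+R0*np.cos(t); print(n,round(np.degrees(t),1),((np.array([x,z])-cmd)*1e3).round(1))
E
```

```text
[0.55902571 0.17716465 0.04215103] [-0.1  0.  -0.1  0.1  0.  -0.  -0.  -0.  -0.1 -0.   0.   0.   0.1]
solid angle -52.29889600602406
[0.53408792 0.21010349]
6 -59.8 [-11.5 -11.7]
6 -67.3 [-13.9 -16.7]
6 -74.8 [-15.7 -21.9]
6 -82.3 [-16.8 -27.3]
6 -89.8 [-17.2 -32.8]
6 -97.3 [-16.9 -38.3]
12 -59.8 [-11.5 -11.7]
12 -67.3 [-13.9 -16.7]
12 -74.8 [-15.7 -21.9]
12 -82.3 [-16.8 -27.3]
12 -89.8 [-17.2 -32.8]
12 -97.3 [-16.9 -38.3]
12 -104.8 [-15.8 -43.7]
12 -112.3 [-14.1 -48.9]
12 -119.8 [-11.6 -53.9]
12 -127.3 [ -8.6 -58.5]
12 -134.8 [ -5.  -62.6]
12 -142.3 [ -0.8 -66.3]
13 -59.4 [-11.3 -11.5]
13 -66.5 [-13.7 -16.1]
13 -73.5 [-15.5 -21. ]
13 -80.6 [-16.6 -26.1]
13 -87.7 [-17.2 -31.2]
13 -94.8 [-17.1 -36.4]
13 -101.8 [-16.3 -41.6]
13 -108.9 [-14.9 -46.6]
13 -116.0 [-13.  -51.4]
13 -123.1 [-10.4 -55.9]
13 -130.1 [ -7.3 -60.1]
13 -137.2 [ -3.7 -63.9]
13 -144.3 [  0.3 -67.2]
```

Request:
send_rows(increments=[0,-11.5,12.8,0,0,0,0,-13.9,17.8,0,0,0,0,-15.7,23,0,0,0,0,-16.8,28.4,0,0,0,0,-17.2,33.9,0,0,0,0,-16.9,39.4,0,0,0,0,-15.8,44.8,0,0,0,0,-14.1,50,0,0,0,0,-11.6,55,0,0,0,0,-8.6,59.6,0,0,0,0,-5,63.7,0,0,0,0,-0.8,67.4,0,0,0,0,-0.8,67.4,0,0,0,0,-0.8,67.4,0,0,0])

```text
t: 12.63
tcp_pos: [0.5343, -0.2492, 0.143]
eef_rot: [0.707, 0.707, 0.001, 0.001]
force: [3.5, -4.8, 1.4]
finger_gap: 0.0194
```

```bash
python3 - <<'E'
from h import *
o=r.observe();p=o["tcp_pos"];print(p,o["force"]); print(np.degrees(np.arctan2(p[0]-.55903,p[2]-.17716)), np.hypot(p[0]-.55903,p[2]-.17716))
E
```

```text
[ 0.53430183 -0.24923864  0.14299851] [ 3.474802   -4.84032972  1.42747036]
-144.10069379463525 0.04217214285893759
```

Request:
send_rows(increments=[0,0,0,0,0,0,0,0,0,0,0,0,0,0,0,0,0,0,0,0,0,0,0,0,0,0,0,0,0,0,0,0,0,0,0,0], jaw=55)

```text
t: 13.13
tcp_pos: [0.5327, -0.2487, 0.1429]
eef_rot: [0.707, 0.707, 0.0, -0.001]
force: [1.0, -0.1, 0.1]
finger_gap: 0.0549
```

```bash
python3 - <<'E'
from h import *
o=r.observe();print(o["tcp_pos"],o["force"],o["finger_gap"])
im=r.read_camera("side"); cv2.imwrite("pics/side6.png",im[:,:,::-1])
s=cv2.imread("pics/side6.png")[170:290,240:360]; 
cv2.imwrite("pics/b6.png",cv2.resize(s,(600,600),interpolation=cv2.INTER_CUBIC))
E
```

```text
[ 0.53270206 -0.24865312  0.1428839 ] [ 1.03653665 -0.10539266  0.11847841] 0.05486023081633289
```

View pics/b6.png

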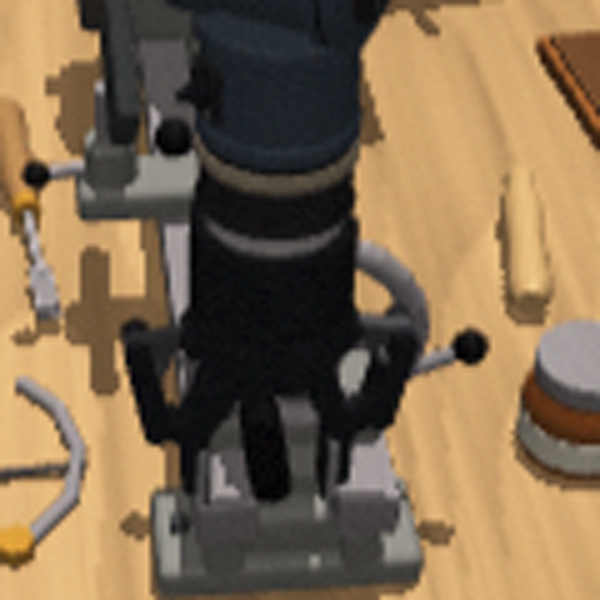

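The fingers are open and clear of the handle (265,445). Lifting straight up.

Request:
send_rows(increments=[0,0,20,0,0,0])

```text
t: 13.27
tcp_pos: [0.5356, -0.2507, 0.1279]
eef_rot: [0.707, 0.707, 0.001, 0.004]
force: [0.8, -1.2, 1.0]
finger_gap: 0.0551
```

That step went down 20 mm because I got the sign wrong: tool z points down. It touched nothing (force about 1 N). Going up now.

Request:
send_rows(increments=[0,0,-15,0,0,0,0,0,-35,0,0,0,0,0,-60,0,0,0,0,0,-90,0,0,0,0,0,-120,0,0,0,0,0,-150,0,0,0,0,0,-180,0,0,0,0,0,-205,0,0,0,0,0,-220,0,0,0,0,0,-220,0,0,0])

```text
t: 14.1
tcp_pos: [0.534, -0.2497, 0.3483]
eef_rot: [0.707, 0.707, 0.001, 0.004]
force: [-1.0, -0.5, 0.5]
finger_gap: 0.0554
```

```bash
python3 - <<'E'
from h import *
o=r.observe();print(o["tcp_pos"],o["force"],o["finger_gap"])
im=r.read_camera("side"); cv2.imwrite("pics/side7.png",im[:,:,::-1])
s=cv2.imread("pics/side7.png")[130:290,210:370]; 
cv2.imwrite("pics/b7.png",cv2.resize(s,(600,600),interpolation=cv2.INTER_CUBIC))
q=[.5604,.1105,-.0046,-2.515,.0453]
for th in (-144.1,):
  for P in (crank(np.radians(th),.042),crank(np.radians(th),.074),ball(.0453)): print((proj("side",L2W(P,q))-[210,130])*3.75)
E
```

```text
[ 0.53399404 -0.24974437  0.34829678] [-1.00017033 -0.4863978   0.53334783] 0.055407437651546695
[308.36814453 484.06301325]
[314.29906664 518.41285365]
[240.12997291 253.84718907]
```

View pics/b7.png

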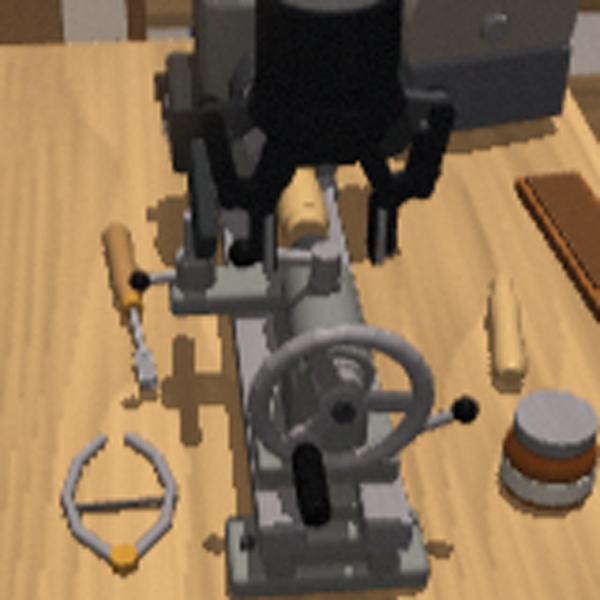

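The handle rests at (309,485), exactly where predicted for a quarter turn back. Now to the lock lever, fingers shut.

Request:
send_rows(increments=[25,-6,0,0,0,0,55,-14,0,0,0,0,85,-22,0,0,0,0,110,-29,0,0,0,0,119,-32,0,0,0,0,119,-32,0,0,0,0,119,-32,0,0,0,0,119,-32,25,0,0,0,119,-32,50,0,0,0,119,-32,75,0,0,0,119,-32,95,0,0,0,119,-32,110,0,0,0,119,-32,114,0,0,0,119,-32,114,0,0,0,119,-32,114,0,0,0], jaw=0)

```text
t: 15.4
tcp_pos: [0.5011, -0.1311, 0.2294]
eef_rot: [0.707, 0.707, -0.0, -0.0]
force: [-0.0, -0.6, 1.0]
finger_gap: -0.0
```

```bash
python3 - <<'E'
from h import *
o=r.observe();print(o["tcp_pos"],o["force"],o["finger_gap"])
a=[]
for c,y,x in (("side",130,210),("top",130,230)):
  im=r.read_camera(c)[:,:,::-1]; a.append(cv2.resize(im[y:y+160,x:x+160],(400,400),interpolation=cv2.INTER_CUBIC))
cv2.imwrite("pics/b8.png",np.hstack(a))
E
```

```text
[ 0.5010967  -0.13109063  0.22942026] [-0.04037623 -0.58040484  1.01852072] -3.4642597630271786e-05
```

View pics/b8.png

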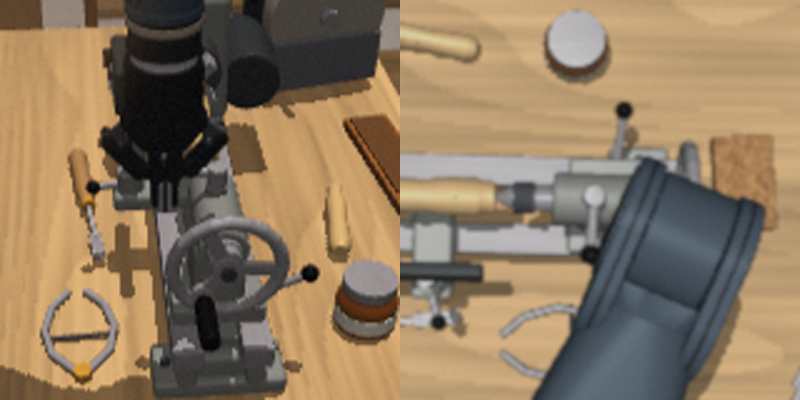

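Request:
send_rows(increments=[6,4,-3,0,0,0,12,8,-3,0,0,0,18,10,-3,0,0,0,24,9.5,-3,0,0,0,29,9,-3,0,0,0,36,8,-3,0,0,0,42,7.5,-3,0,0,0,49,8.5,-3,0,0,0,56,10.5,-3,0,0,0,60,12.5,-3,0,0,0,64,15,-3,0,0,0,64,15,-3,0,0,0])

```text
t: 16.5
tcp_pos: [0.5156, -0.0655, 0.2325]
eef_rot: [0.707, 0.708, -0.0, -0.0]
force: [0.5, -2.2, 0.5]
finger_gap: -0.0004
```

```bash
python3 - <<'E'
from h import *
o=r.observe();print(o["tcp_pos"],o["force"],o["finger_gap"])
a=[]
for c,y,x in (("side",130,210),("top",130,230)):
  im=r.read_camera(c)[:,:,::-1]; a.append(cv2.resize(im[y:y+120,x:x+120],(400,400),interpolation=cv2.INTER_CUBIC))
cv2.imwrite("pics/b9.png",np.hstack(a))
E
```

```text
[ 0.51556905 -0.06548919  0.23248199] [ 0.45210779 -2.24236652  0.5260872 ] -0.00041261970488472153
```

View pics/b9.png

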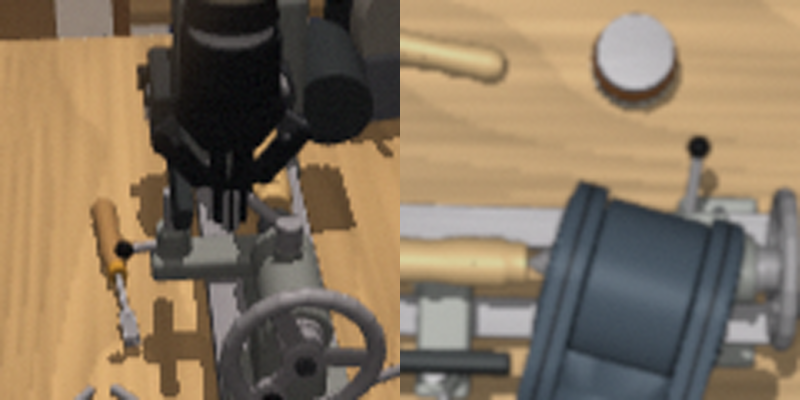

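The lever arm now slants from the pivot boss (290,235) up to the fingers (245,200), so it has swung well toward the headstock. Pressing on to the stop.

Request:
send_rows(increments=[2,3,0,0,0,0,4,6,0,0,0,0,5,9,0,0,0,0,5,9,0,0,0,0])

```text
t: 16.93
tcp_pos: [0.5241, -0.0601, 0.2318]
eef_rot: [0.707, 0.708, -0.0, -0.002]
force: [-3.8, 0.3, 0.7]
finger_gap: -0.0
```

Request:
send_rows(increments=[1,3,0,0,0,0,2,6,0,0,0,0,2,6,0,0,0,0])

```text
t: 17.18
tcp_pos: [0.5251, -0.0597, 0.2317]
eef_rot: [0.707, 0.707, -0.006, -0.004]
force: [-16.5, -2.6, 5.5]
finger_gap: 0.0002
```

Firm stop at 16 N. Backing away and lifting clear.

Request:
send_rows(increments=[-3,-8,0,0,0,0,-8,-20,0,0,0,0,-8,-28,-5,0,0,0,-8,-30,-30,0,0,0,-8,-30,-60,0,0,0,-8,-30,-90,0,0,0,-8,-30,-120,0,0,0,-8,-60,-130,0,0,0,-8,-90,-130,0,0,0,-8,-120,-130,0,0,0,-8,-150,-130,0,0,0,-8,-175,-130,0,0,0,-8,-175,-130,0,0,0])

```text
t: 18.27
tcp_pos: [0.3531, -0.0667, 0.3647]
eef_rot: [0.707, 0.707, 0.001, 0.002]
force: [0.6, -0.4, 0.9]
finger_gap: -0.0007
```

```bash
python3 - <<'E'
from h import *
o=r.observe();print(o["tcp_pos"],o["force"],o["finger_gap"])
a=[]
q=[.5604,.1105,-.0046]
for c,y,x in (("side",130,210),("top",130,230)):
  im=r.read_camera(c)[:,:,::-1]; a.append(cv2.resize(im[y:y+160,x:x+160],(400,400),interpolation=cv2.INTER_CUBIC))
  off=[x-(160 if c=="top" else 0),y]
  for n,P in (("crank",crank(np.radians(-144.1),.042)),("ball1.15",ball(1.15)),("ball1.0",ball(1.0))): print(c,n,(proj(c,L2W(P,q))-off)*2.5)
cv2.imwrite("pics/b10.png",np.hstack(a))
E
```

```text
[ 0.35310472 -0.06669185  0.36466598] [ 0.5505181  -0.44247575  0.8612044 ] -0.000708795992798762
side crank [205.57876302 322.7086755 ]
side ball1.15 [187.56682621 141.59407296]
side ball1.0 [180.97132879 143.98366208]
top crank [722.37483285 226.45205573]
top ball1.15 [539.94718922 217.14589371]
top ball1.0 [543.99406014 225.01535561]
```

View pics/b10.png

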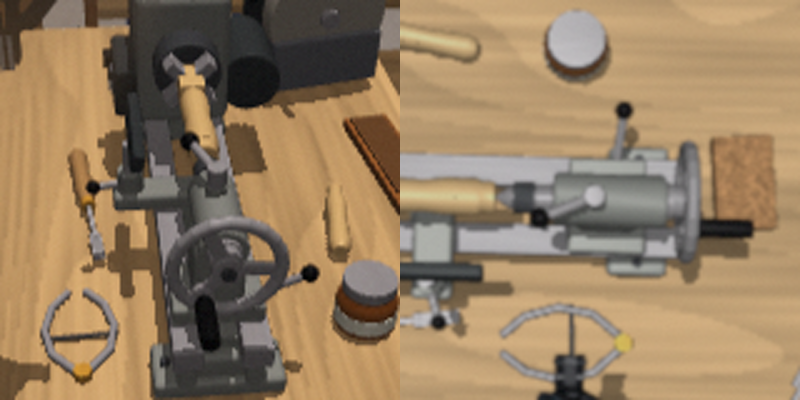

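The lock ball shows at (188,141) in the side view and (539,218) in the top view, matching the 1.15 rad prediction. The crank handle shows at (207,322) and (725,228), where it was left. The arm is clear of everything.

```bash
python3 -c "
from workcell import r
print(r.job_done())"
```

```text
the job is handed in; nothing more can be done
None
```

The tailstock is wound home, backed off about a quarter turn and locked. I handed the job in at about 18 s with the arm clear of everything; no verdict is reported.

- **Winding home:** I pinched the crank and led it about 340° clockwise until the wheel came solid. Two further pushes raised the force to about 16 N in the direction of turning, and the hand moved only 0.5 mm.
- **Backing off:** the measured hand position on the fitted circle put the wheel 91.8° back from solid. After I let go, the crank stood where that angle predicted in the picture.
- **Quill lock:** I pushed the lever round with closed fingers until it stopped at about 16 N. In both cameras the ball sits at its predicted place for 1.15 rad, within about a pixel.
- **Last checks:** the last pictures show no shift in what they cover: the callipers, wax jar, sanding block, finished handle and gouge. I did not separately measure any loose thing's position, and the mallet, skew and chuck key were outside the last crops.
- **One slip:** after letting go of the crank I sent one 20 mm move down instead of up. The force stayed around 1 N, nothing was touched, and I lifted away straight after.

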